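# Rinse-dip the pen tester and hang it back

## Robot

A 6-joint arm with a two-finger parallel gripper is mounted at the origin on the work surface. World frame = base frame: x ahead of the robot, y to its left, z up, the work surface at z = 0. Lengths are in mm, angles in rad, forces in N, time in s.
With the tool pointing down it reaches from about 275 to 1000 mm from the base axis. Payload 8.4 kg.
Tool frame: the origin (TCP) lies midway between the tips of the shut fingers; the grasp point (between the pads) lies 19 mm behind it; z points along the fingers, y is the line along which they close (so a half turn about z gives the same grasp; the last joint's range is limited). The gripper opens to 85 mm and grips with 20 to 120 N. Pads are 22 mm wide; open, the fingers measure 114 mm over their backs; the gripper's body (76 mm by 85 mm) begins 54 mm behind the grasp point. The pads swing forward as they close: fully open they stand 13 mm farther back than shut.
Start: joints at [-1.241, 0.353, 1.633, -0, 1.155, -0.002], TCP at [203.589, -590.914, 231.281] pointing down, gripper open.
Joint ranges: [-2.63, 2.63], [-0.92, 2.1], [0.06, 2.66], [-1.3, 4.44], [0, 2.69], [-3.02, 3.02]. Speed limits (rad/s): [2.22, 2.22, 2.79, 3.14, 3.14, 3.14].

## Interface

Orientations are given as [roll, pitch, yaw] about the fixed x, y, z axes, in that order (R = Rz(yaw) Ry(pitch) Rx(roll)).
In Python, from rig import r, cams gives the robot as it stands. The module is installed in compiled form; this text tells all that it offers.
- The arm moves only by the tool send_rows, never from a script. Its argument "targets" is one flat list of numbers, 7 for each row, row after row: the shift along the tool's x, y, z in m, then the turn, a rotation vector about the tool's x, y, z in rad, then the opening, from -1 (shut) to 1 (fully open). In form: [tx, ty, tz, wx, wy, wz, fingers, tx, ty, tz, wx, wy, wz, fingers, ...]. A call has 1 to 12 rows; each row is the pose to reach, as a shift and turn from the pose commanded when the call began, along the tool's axes at that moment; what a row does not reach only later rows make up. A row lasts 1/12 s, in which the tool goes at most 41.7 mm and 7.16 degrees, less where a joint would pass 70% of its speed; a pose out of reach is approached as far as the arm can. A call with a gripper value outside its range is refused whole. The fingers move at their own pace and stop on an object; "grip_force" is the grip in N (left out, the last holds). Time passes only in rows, so rows that repeat a pose let the fingers close. It gives the time, the measured TCP pose, the force, the opening and the grip force at its end, in the units of the state.
- r.sense(): the state, without advancing time (a new reading comes with each control period).
- cams.grab_frame(name): name is "scene" or "top" or "wrist"; returns a dict with "color" (480x640x3 uint8, blue, green, red), "fx", "fy", "cx", "cy" (pixels), "xyz" and "attitude" of the camera in the world. Camera axes: x right, y down, z forward; pixel columns grow to the right and rows downward; lengths in mm; the calibration is good to about 2 mm. A picture is of the moment at which its call begins. There is no depth.
- r.sign_off(): hands the job in; it is judged then, once.
The state is a dict: "clock": time; "qpos": joint angles; "qvel": joint speeds; "joint_efforts": joint torques, N m; "eef_pos": TCP position; "tcp_rot": TCP orientation; "contact_force": force on the tool from outside, world axes, zero at the start; "wrist_torque": the same for the moment, N m; "opening": opening from 0.0 (shut) to 1.0 (fully open); "grasp_force": force on a finger pad.
Only numpy, scipy, OpenCV 4.12 (cv2) and the standard library are available. Lean on these libraries where they do the work, as an engineer would, in place of code of your own. Each camera call takes 0.05 s, during which the arm holds its last target. There are 200 camera calls.

## Task

Take the yellow pen tester out of its fork holder, dip it upright into the blue beaker until its whole black sensor cap is below the rim, and hold it there for about a second. Then hang it back in the holder, pushed back to the end of the slot with its orange collar resting on the fork, and let go. Do not dip it in the white beaker, and do not shove or tip the beakers or anything else on the bench.

Things in the scene. Friction and masses are not known exactly. Their poses are not given: they have to be found in the camera images.
- pen: Pen tester hanging upright, 0.09 kg. Origin: centre of the underside of its orange collar (34 mm wide, 5 mm thick); z up along the pen. Yellow handle 20 (x) x 24 (y) mm from z = 5 to 56 mm, gripped from above; white 12 mm shaft down to z = -83; black sensor cap 24 mm wide, z = -83 to -115. The cap is wider than the slot: the pen goes out and in sideways by the slot's mouth, not straight up.
- tip (a point): The lower end of the pen's black sensor cap, on its axis, 115 mm below the collar's underside.
- holder: Fixed white fork on a steel post (18 mm wide, at x = 34 mm) and base 120 x 110 x 12 mm. Origin: on the bench below the seat; z up. Fork top 150 mm above the bench, 8 mm thick, 46 mm wide (62 at the mouth). Its 18 mm wide slot runs along holder x: closed end at x = 9 mm, straight to x = -35, then flaring to the open mouth at x = -52 mm. Nothing stands above the fork.
- seat (a point): Where the pen's origin lies when it hangs properly: mid-slot, 9 mm from the slot's closed end, level with the fork's top (150 mm above the bench). Axes as the holder's.
- blue_beaker: Blue open beaker to dip into: loose and empty, 80 mm high, rim 72 mm in outer diameter, wall 4 mm, floor about 5 mm thick, narrowing a little downwards. Origin: centre of the underside, on the bench; z up.
- white_beaker: White beaker of the same shape and size (80 mm high, 72 mm rim); not to be used. Origin: centre of the underside.
- amber_bottle: Amber bottle with a black cap, 68 mm in diameter, 150 mm high; bystander. Origin: centre of the underside.
- vial: Small white vial with a green cap, 28 mm in diameter, 50 mm high; bystander. Origin: centre of the underside.
- tube_rack: White rack with green-capped tubes, 60 (x) x 120 (y) x 85 mm high; bystander. Origin: centre of the underside.

How it is judged:
By the outcome, as a careful person would: the job done as asked, in the order asked, and still so for the second after the job is handed in, with the robot touching nothing.
It also fails if it takes over 58 s, if anything falls off the work surface, if the arm or the gripper's body presses on something with over 40 N, if the wrist force passes 120 N, or if a joint passes its speed limit or range.

## Working session

There is one attempt and no reset: what is moved stays moved. The work goes in short steps, Python scripts to look and compute and a tool call to move; the robot and the scene stay as the last step left them, time stands still between calls to the robot, and variables do not carry over. Pictures are saved under pics/ and viewed, at most 10 in all, crops included, and the job is handed in when it is done.

Besides the shell and the picture viewer there is one more tool, called after "Emit:" by a JSON object that holds its "name" and its "arguments". send_rows: Moves the arm, as the interface text tells. Its arguments: {"type":"object","properties":{"targets":{"type":"array"},"grip_force":{"type":"number"}},"required":["targets"]}

```bash
mkdir -p pics
python3 - <<'E'
from rig import r,cams
import cv2
print(r.sense())
for n in("scene","top"):
    f=cams.grab_frame(n);cv2.imwrite(f"pics/{n}1.png",f["color"]);print(n,{k:v for k,v in f.items() if k!="color"})
E
```

```text
{'clock': 0.0, 'qpos': array([-1.24138690e+00,  3.53677291e-01,  1.63413068e+00, -5.71632930e-05,
        1.15520303e+00, -2.38756473e-03]), 'qvel': array([-8.78500890e-05,  1.63774743e-04, -1.15474282e-03, -5.62984423e-05,
        9.79251350e-04, -1.20279784e-05]), 'joint_efforts': array([ 2.33097191e-03, -6.05244756e+01, -3.42066979e+01,  1.04087678e-04,
        9.26919834e-03, -9.97257018e-06]), 'eef_pos': array([ 203.42517044, -590.46346752,  230.54496131]), 'tcp_rot': array([-3.14017419e+00,  4.88780592e-05,  3.31820147e-01]), 'contact_force': array([-0.42789097,  0.18082038, -2.05748476]), 'wrist_torque': array([-0.03256855,  0.03027304,  0.01649833]), 'grasp_force': 0.0, 'opening': 0.9999475588075385}
scene {'fx': 434.89322826987416, 'fy': 434.89322826987416, 'cx': 314.1357650849518, 'cy': 240.6022711540079, 'xyz': array([1252.77119286,  484.60768637,  798.52076132]), 'attitude': array([-2.2661268 , -0.00365061,  2.21347279])}
top {'fx': 555.4487173575795, 'fy': 555.4487173575795, 'cx': 311.5231558079559, 'cy': 236.44265514899197, 'xyz': array([ 281.18484823,    7.63613603, 1647.17647352]), 'attitude': array([-2.91991729e+00,  1.86172322e-03, -1.61101340e+00])}
```

View pics/scene1.png

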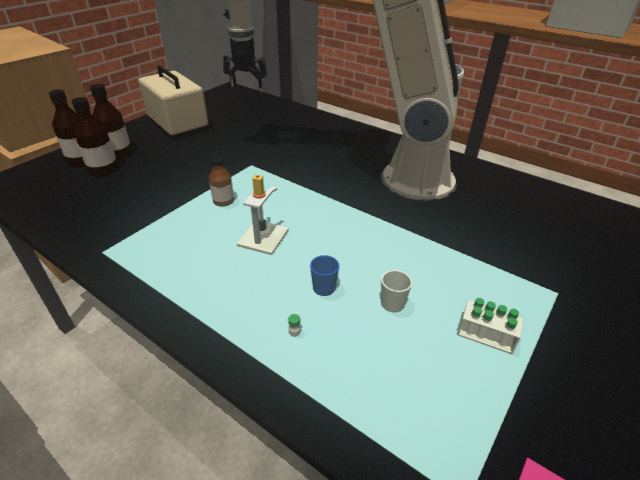

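View pics/top1.png

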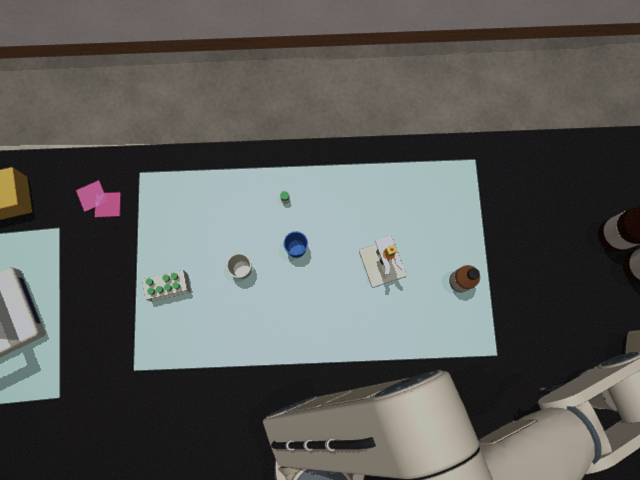

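The scene picture shows the pen at about (258,185), the blue beaker at (324,275) and the white one at (395,290). In the top picture the pen is at (390,252) and the blue beaker's rim at (296,244). Next: enlarged crops.

```bash
cat > h.py <<'E'
import numpy as np,cv2
from scipy.spatial.transform import Rotation as R
def ray(f,u,v):
    M=R.from_euler('xyz',f["attitude"]).as_matrix()
    d=M@[(u-f["cx"])/f["fx"],(v-f["cy"])/f["fy"],1.]
    return np.array(f["xyz"]),d/np.linalg.norm(d)
def at_z(f,u,v,z):
    o,d=ray(f,u,v);return o+d*(z-o[2])/d[2]
def tri(*rays):
    A=sum(np.eye(3)-np.outer(d,d) for o,d in rays);b=sum((np.eye(3)-np.outer(d,d))@o for o,d in rays)
    p=np.linalg.solve(A,b);return p,[np.linalg.norm(np.cross(p-o,d)) for o,d in rays]
def proj(f,p):
    M=R.from_euler('xyz',f["attitude"]).as_matrix();c=M.T@(np.array(p)-f["xyz"])
    return c[0]/c[2]*f["fx"]+f["cx"],c[1]/c[2]*f["fy"]+f["cy"]
E
python3 - <<'E'
import cv2,numpy as np
a=cv2.imread('pics/scene1.png');b=cv2.imread('pics/top1.png')
def crop(i,x,y,w,h,s):return cv2.resize(i[y:y+h,x:x+w],None,fx=s,fy=s,interpolation=cv2.INTER_CUBIC)
A=crop(a,230,165,60,90,6) #360x540
B=crop(b,355,230,55,75,8)[:540] #440x600
cv2.imwrite('pics/c1.png',np.hstack([A,B]))
E
```

```text
(no output)
```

View pics/c1.png

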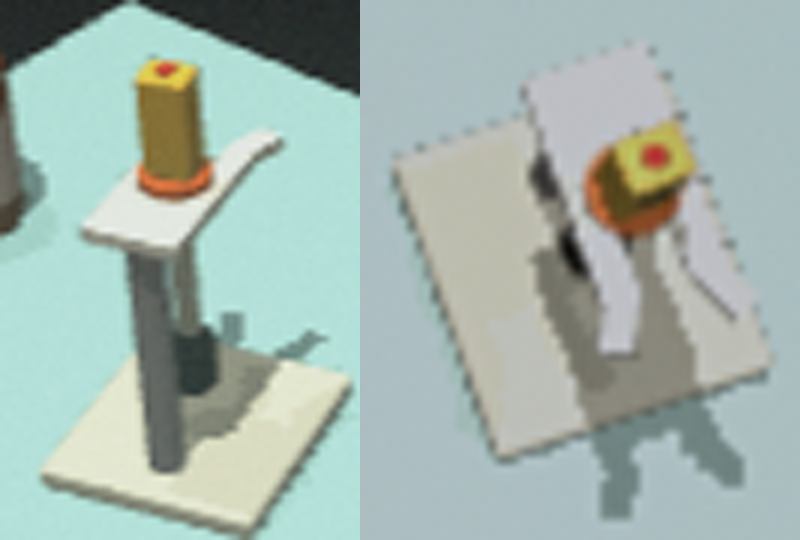

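The crop shows the pen's red top dot at scene (257.7,176.5) and top (391.9,249.5). The slot's mouth faces the robot (down in the top view).

Run:
```python
from rig import r,cams
from h import *
S=cams.grab_frame("scene");T=cams.grab_frame("top")
c=lambda x,y,s,x0,y0:(x0+x/s-.5+.5/s,y0+y/s-.5+.5/s)
sc=lambda x,y:c(x,y,6,230,165)
tc=lambda x,y:c(x-360,y,8,355,230)
print("pen top",tri(ray(S,*sc(166,69)),ray(T,*tc(655,156))))
print("base",[at_z(T,*tc(*p),12).round(1)[:2] for p in((395,157),(500,460),(770,370))])
print("base S",[at_z(S,*sc(*p),12).round(1)[:2] for p in((42,480),(245,530),(350,378))])
print("fork back T",[at_z(T,*tc(*p),150).round(1)[:2] for p in((524,88),(645,42))])
print("prongs T",[at_z(T,*tc(*p),150).round(1)[:2] for p in((600,352),(633,352),(735,318))])
print("fork back S",[at_z(S,*sc(*p),150).round(1)[:2] for p in((82,233),(178,245))],"prong tipS",at_z(S,*sc(283,143),150).round(1)[:2])
def blue(f,m):
    h=cv2.cvtColor(f["color"],cv2.COLOR_BGR2HSV)
    k=cv2.inRange(h,(105,120,30),(130,255,255)); n,l,st,ce=cv2.connectedComponentsWithStats(k)
    i=1+np.argmax(st[1:,4]);print(m,st[i],ce[i]);return l==i
kt=blue(T,'T');ks=blue(S,'S')
# fit: rim circle z=80 r36, foot circle; match silhouettes
from scipy.optimize import minimize
def sil(f,x,y,rb):
    a=np.linspace(0,2*np.pi,40)
    P=[proj(f,(x+q*np.cos(t),y+q*np.sin(t),z)) for z,q in((80,36),(0,rb)) for t in a]
    im=np.zeros((480*4,640*4),np.uint8);cv2.fillConvexPoly(im,cv2.convexHull(((np.array(P)+.5)*4).astype(np.int32)),1)
    return im
def cost(p,fs):
    return sum(np.mean((cv2.resize(k.astype(np.uint8),None,fx=4,fy=4,interpolation=0)!=sil(f,*p)))*1e4 for f,k in fs)
for fs in([(T,kt)],[(S,ks)],[(T,kt),(S,ks)]):
    v,u=np.argwhere(fs[0][1]).mean(0);x0=at_z(fs[0][0],u,v,50)
    o=minimize(cost,[x0[0],x0[1],28],args=(fs,),method='Nelder-Mead',options=dict(initial_simplex=[[x0[0],x0[1],28],[x0[0]+8,x0[1],28],[x0[0],x0[1]+8,28],[x0[0],x0[1],32]]))
    print(o.x.round(1),o.fun)
for n,p in(("white",(240,262)),("vial",(285,196))):print(n,at_z(T,*p,70).round())
```

```text
pen top (array([ 563.11523636, -212.66153064,  205.88429955]), [np.float64(0.05380530801416207), np.float64(0.05380530801429237)])
base [array([ 604.6, -144.8]), array([ 489. , -176.8]), array([ 518.4, -279.1])]
base S [array([ 640.7, -240.3]), array([ 610.3, -141.8]), array([ 495.1, -175. ])]
fork back T [array([ 599.7, -177.8]), array([ 614.2, -220.6])]
prongs T [array([ 506.9, -197.6]), array([ 506.5, -208.8]), array([ 516.7, -244.3])]
fork back S [array([ 619.5, -216. ]), array([ 601.1, -176.9])] prong tipS [ 513.2 -193.1]
T [284 232  24  25 474] [295.39451477 243.65611814]
S [310 255  29  41 759] [323.70355731 272.48221344]
[615.4  43.7  24.3] 1.0009765625
[621.8  45.2  16.4] 4.347737630208333
[617.3  43.3  18.7] 6.842041015625
white [569. 205.  70.]
vial [762.  70.  70.]
```

```bash
cat >> h.py <<'E'
def go(c,t,yaw,tyaw=None):
    """shift in tool axes (m) from commanded c to t, tool pointing down at yaw; wz"""
    M=R.from_euler('xyz',[np.pi,0,yaw]).as_matrix()
    return (M.T@(np.array(t,float)-c)/1000).round(4), 0 if tyaw is None else round(yaw-tyaw,4)
E
python3 -c "
from h import *
print(go([203.6,-590.9,231.3],[203.6,-590.9,320],.332,.275),go([203.6,-590.9,231.3],[563,-213,320],.332,.275))
from math import *
a=.275;print(563-110*cos(a),-212.7-110*sin(a))"
```

```text
(array([-0.    ,  0.    , -0.0887]), 0.057) (array([ 0.4629, -0.2401, -0.0887]), 0.057)
457.1332282608938 -242.5701630651724
```

Emit:
{"name": "send_rows", "arguments": {"targets": [0,0,-0.03,0,0,0,1,0.02,-0.01,-0.065,0,0,0,1,0.055,-0.028,-0.0887,0,0,0.02,1,0.09,-0.047,-0.0887,0,0,0.057,1,0.125,-0.065,-0.0887,0,0,0.057,1,0.16,-0.083,-0.0887,0,0,0.057,1,0.195,-0.101,-0.0887,0,0,0.057,1,0.23,-0.119,-0.0887,0,0,0.057,1,0.265,-0.137,-0.0887,0,0,0.057,1,0.3,-0.156,-0.0887,0,0,0.057,1,0.335,-0.174,-0.0887,0,0,0.057,1,0.355,-0.184,-0.0887,0,0,0.057,1]}}

```text
clock: 1.2
eef_pos: [481.4, -298.3, 320.0]
tcp_rot: [-3.141, -0.001, 0.276]
contact_force: [-0.2, -0.8, -0.2]
opening: 1.001
grasp_force: 0.0
```

```bash
python3 -c "
from h import *
y=.275
M=R.from_euler('xyz',[np.pi,0,.332]).as_matrix()
c=np.array([203.6,-590.9,231.3])+M@[355,-184,-88.7];print(c,go(c,[563,-213,320],y))"
```

```text
[ 479.24234854 -301.24107006  320.        ] (array([ 0.1046, -0.0622, -0.    ]), 0)
```

Emit:
{"name": "send_rows", "arguments": {"targets": [0.03,-0.018,0,0,0,0,1,0.06,-0.036,0,0,0,0,1,0.085,-0.051,0,0,0,0,1,0.1,-0.06,0,0,0,0,1,0.1046,-0.0622,0,0,0,0,1,0.1046,-0.0622,0,0,0,0,1,0.1046,-0.0622,0,0,0,0,1]}}

```text
clock: 1.78
eef_pos: [562.6, -213.4, 319.7]
tcp_rot: [-3.142, 0.001, 0.275]
contact_force: [-0.4, 0.4, -0.4]
opening: 0.999
grasp_force: 0.0
```

Run:
```python
from rig import r,cams
import cv2
s=r.sense();print(s["eef_pos"],s["tcp_rot"])
f=cams.grab_frame("wrist");cv2.imwrite("pics/w1.png",f["color"]);print({k:v for k,v in f.items() if k!="color"})
```

```text
[ 562.62847912 -213.3740392   319.7087834 ] [-3.14154234e+00  8.40302688e-04  2.75200702e-01]
{'fx': 373.37188409906526, 'fy': 373.37188409906526, 'cx': 321.89418978143874, 'cy': 234.16156915186718, 'xyz': array([ 626.82755761, -195.26329206,  462.11977728]), 'attitude': array([ 2.87668440e+00, -4.64015978e-04, -1.29645715e+00])}
```

View pics/w1.png

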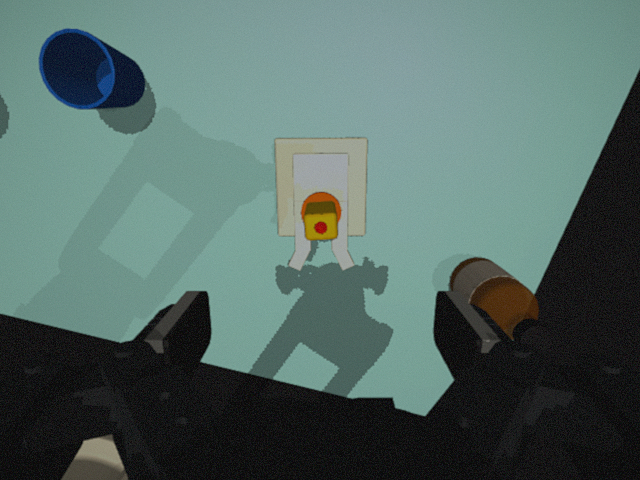

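The wrist view shows the holder and pen square to the gripper, the red dot at (321,228) midway between the fingers, and the blue rim centred near (77,69). The bottle is clear of the fingers on the right.

Run:
```python
from rig import r,cams
from h import *
W=cams.grab_frame("wrist");T=cams.grab_frame("top")
print("pen",at_z(W,321,228,206),tri(ray(W,321,228),ray(T,391.5,249.1)))
print("blue tri",tri(ray(W,77,69),ray(T,295.8,244.2)))
for p in((40,69),(115,75),(77,30),(77,108)):print("blue rim",at_z(W,*p,80).round(1))
print("fork",[at_z(W,*p,150).round(1) for p in((294,154),(349,154),(289,268),(354,268))])
print("bottle cap",at_z(W,525,330,150).round())
```

```text
pen [ 563.89455192 -212.76657539  206.        ] (array([ 563.3698961 , -212.9888914 ,  203.93201845]), [np.float64(0.08605541327916437), np.float64(0.08605541327912285)])
blue tri (array([617.13065503,  43.82503546,  76.3602806 ]), [np.float64(3.3394141125187655), np.float64(3.3394141125190466)])
blue rim [610.8  76.8  80. ]
blue rim [624.7   7.8  80. ]
blue rim [653.9  46.6  80. ]
blue rim [584.9  39.5  80. ]
fork [array([ 604.4, -178.4,  150. ]), array([ 616.6, -221.7,  150. ]), array([ 507.2, -199. ,  150. ]), array([ 522.8, -254.6,  150. ])]
bottle cap [ 507. -426.  150.]
```

Emit:
{"name": "send_rows", "arguments": {"targets": [0,0,0.025,0,0,0,1,0.0005,0,0.06,0,0,0,1,0.0005,0,0.095,0,0,0,1,0.0005,0,0.125,0,0,0,1,0.0005,0,0.143,0,0,0,1,0.0005,0,0.152,0,0,0,1,0.0005,0,0.154,0,0,0,1,0.0005,0,0.154,0,0,0,1], "grip_force": 50}}

```text
clock: 2.6
eef_pos: [563.5, -213.5, 166.3]
tcp_rot: [3.141, -0.0, 0.274]
contact_force: [0.4, -0.0, -0.3]
opening: 1.0
grasp_force: 0.0
```

Emit:
{"name": "send_rows", "arguments": {"targets": [0,0,0,0,0,0,-1,0,0,0,0,0,0,-1,0,0,0,0,0,0,-1,0,0,0,0,0,0,-1,0,0,0,0,0,0,-1,0,0,0,0,0,0,-1,0,0,0,0,0,0,-1,0,0,0,0,0,0,-1,0,0,0,0,0,0,-1,0,0,0,0,0,0,-1]}}

```text
clock: 3.43
eef_pos: [563.9, -213.0, 166.7]
tcp_rot: [3.141, -0.001, 0.275]
contact_force: [-1.4, 0.9, 6.6]
opening: 0.276
grasp_force: 48.8
```

Emit:
{"name": "send_rows", "arguments": {"targets": [0,0,-0.003,0,0,0,-1,0,0,-0.006,0,0,0,-1,0,0,-0.008,0,0,0,-1,0,0,-0.008,0,0,0,-1,-0.008,0,-0.008,0,0,0,-1,-0.02,0,-0.008,0,0,0,-1,-0.02,0,-0.008,0,0,0,-1]}}

```text
clock: 4.02
eef_pos: [541.5, -218.6, 173.4]
tcp_rot: [-3.14, 0.002, 0.274]
contact_force: [0.1, 0.2, -1.7]
opening: 0.282
grasp_force: 49.0
```

Run:
```python
from rig import r,cams
import cv2,numpy as np
s=r.sense();print(s["contact_force"],s["opening"])
def crop(i,x,y,w,h,s):return cv2.resize(i[y:y+h,x:x+w],None,fx=s,fy=s,interpolation=cv2.INTER_CUBIC)
a=crop(cams.grab_frame("scene")["color"],220,125,80,120,5)
w=crop(cams.grab_frame("wrist")["color"],240,110,160,240,2.5)
cv2.imwrite("pics/g1.png",np.hstack([a,w]))
```

```text
[ 0.07899541  0.16246001 -1.70027945] 0.282187734810268
```

View pics/g1.png

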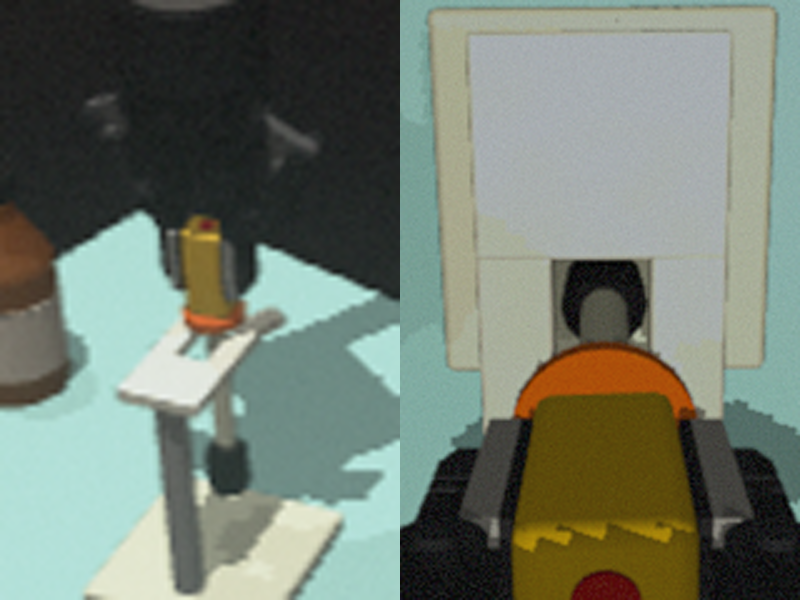

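The pen is held square and upright, its collar clear above the fork, with the shaft mid-slot (crop x 603 against slot centre 601).

Emit:
{"name": "send_rows", "arguments": {"targets": [-0.01,0,0,0,0,0,-1,-0.025,0,0,0,0,0,-1,-0.045,0,0,0,0,0,-1,-0.065,0,0,0,0,0,-1,-0.08,0,0,0,0,0,-1,-0.088,0,0,0,0,0,-1,-0.09,0,-0.01,0,0,0,-1,-0.09,0,-0.025,0,0,0,-1,-0.09,0,-0.045,0,0,0,-1,-0.09,0,-0.062,0,0,0,-1,-0.09,0,-0.07,0,0,0,-1,-0.09,0,-0.07,0,0,0,-1]}}

```text
clock: 5.12
eef_pos: [459.4, -243.4, 246.5]
tcp_rot: [3.139, -0.003, 0.275]
contact_force: [0.1, -0.7, -0.7]
opening: 0.277
grasp_force: 49.1
```

```bash
python3 -c "
from h import *
M=R.from_euler('xyz',[np.pi,0,.275]).as_matrix()
c=np.array([563.48,-212.86,166])+M@[-110,0,-78];print(c)
for t in ([457,-100,244],[617.5,43.5,244],[617.5,43.5,156]):print(go(c,t,.275))"
```

```text
[ 457.61322826 -242.73016307  244.        ]
(array([ 0.0382, -0.1375, -0.    ]), 0)
(array([ 0.2316, -0.2321, -0.    ]), 0)
(array([ 0.2316, -0.2321,  0.088 ]), 0)
```

Emit:
{"name": "send_rows", "arguments": {"targets": [0.003,-0.01,0,0,0,0,-1,0.009,-0.032,0,0,0,0,-1,0.017,-0.06,0,0,0,0,-1,0.027,-0.09,0,0,0,0,-1,0.04,-0.118,0,0,0,0,-1,0.06,-0.14,0,0,0,0,-1,0.085,-0.157,0,0,0,0,-1,0.11,-0.172,0,0,0,0,-1,0.137,-0.187,0,0,0,0,-1,0.164,-0.2,0,0,0,0,-1,0.19,-0.212,0,0,0,0,-1,0.211,-0.222,0,0,0,0,-1]}}

```text
clock: 6.12
eef_pos: [601.0, 30.7, 242.3]
tcp_rot: [-3.141, 0.002, 0.276]
contact_force: [-0.0, -1.3, -1.2]
opening: 0.276
grasp_force: 49.2
```

Emit:
{"name": "send_rows", "arguments": {"targets": [0.013,-0.0065,0,0,0,0,-1,0.019,-0.009,0,0,0,0,-1,0.0206,-0.0101,0,0,0,0,-1,0.0206,-0.0101,0,0,0,0,-1,0.0206,-0.0101,0,0,0,0,-1,0.0206,-0.0101,0,0,0,0,-1]}}

```text
clock: 6.62
eef_pos: [616.8, 42.6, 244.1]
tcp_rot: [3.141, 0.0, 0.274]
contact_force: [0.3, 0.0, -0.8]
opening: 0.277
grasp_force: 49.2
```

Run:
```python
from rig import r,cams
import cv2,numpy as np
s=r.sense();print(s["eef_pos"],s["contact_force"],s["opening"])
def crop(i,x,y,w,h,s):return cv2.resize(i[y:y+h,x:x+w],None,fx=s,fy=s,interpolation=cv2.INTER_CUBIC)
a=crop(cams.grab_frame("scene")["color"],280,180,80,120,5)
w=crop(cams.grab_frame("wrist")["color"],220,80,200,300,2)
cv2.imwrite("pics/b1.png",np.hstack([a,w]))
```

```text
[616.8373326   42.62828752 244.05197198] [ 0.25532328  0.00523852 -0.79626645] 0.27695091776205477
```

View pics/b1.png

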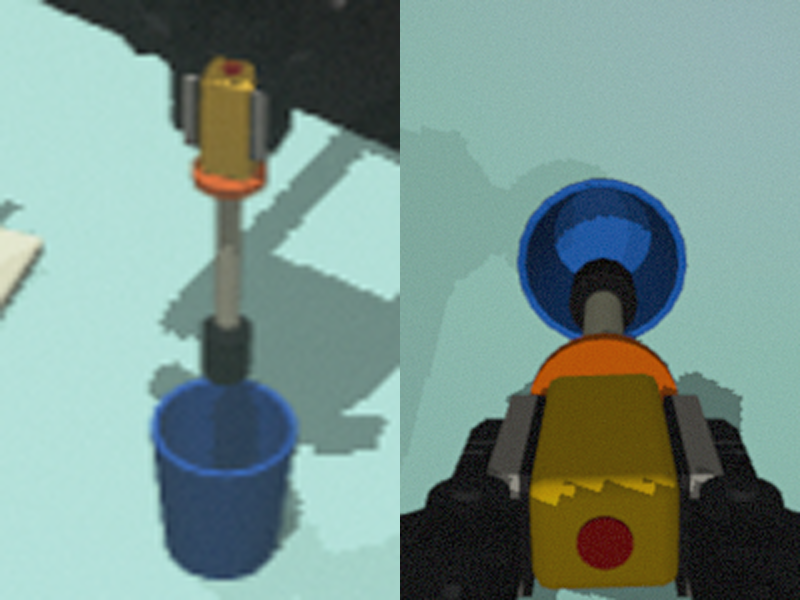

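Over the beaker the pen hangs upright; in the wrist crop, rim centre x 602 against pen x 603, and in the scene crop, rim 225 against pen 227.

Run:
```python
from rig import r,cams
from h import *
W=cams.grab_frame("wrist")
print([at_z(W,u,v,80).round(1) for u,v in((321,210.5),(321,169.5),(321,250))])
```

```text
[array([621. ,  44.5,  80. ]), array([653.7,  53.6,  80. ]), array([587.6,  35.1,  80. ])]
```

Emit:
{"name": "send_rows", "arguments": {"targets": [0.001,0,0.01,0,0,0,-1,0.002,0,0.025,0,0,0,-1,0.002,0,0.042,0,0,0,-1,0.002,0,0.059,0,0,0,-1,0.002,0,0.073,0,0,0,-1,0.002,0,0.082,0,0,0,-1,0.002,0,0.087,0,0,0,-1,0.002,0,0.088,0,0,0,-1,0.002,0,0.088,0,0,0,-1]}}

```text
clock: 7.52
eef_pos: [619.7, 44.0, 156.0]
tcp_rot: [3.142, -0.0, 0.275]
contact_force: [0.3, -0.4, -0.9]
opening: 0.275
grasp_force: 49.2
```

Emit:
{"name": "send_rows", "arguments": {"targets": [0,0,0,0,0,0,-1,0,0,0,0,0,0,-1,0,0,0,0,0,0,-1,0,0,0,0,0,0,-1,0,0,0,0,0,0,-1,0,0,0,0,0,0,-1,0,0,0,0,0,0,-1,0,0,0,0,0,0,-1,0,0,0,0,0,0,-1,0,0,0,0,0,0,-1,0,0,0,0,0,0,-1,0,0,0,0,0,0,-1]}}

```text
clock: 8.52
eef_pos: [619.5, 44.0, 156.0]
tcp_rot: [-3.142, 0.0, 0.275]
contact_force: [-0.8, 0.1, -0.4]
opening: 0.276
grasp_force: 49.2
```

Run:
```python
from rig import r,cams
import cv2,numpy as np
def crop(i,x,y,w,h,s):return cv2.resize(i[y:y+h,x:x+w],None,fx=s,fy=s,interpolation=cv2.INTER_CUBIC)
a=crop(cams.grab_frame("scene")["color"],280,180,80,120,5)
w=crop(cams.grab_frame("wrist")["color"],220,80,200,300,2)
cv2.imwrite("pics/d1.png",np.hstack([a,w]))
```

```text
(no output)
```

View pics/d1.png

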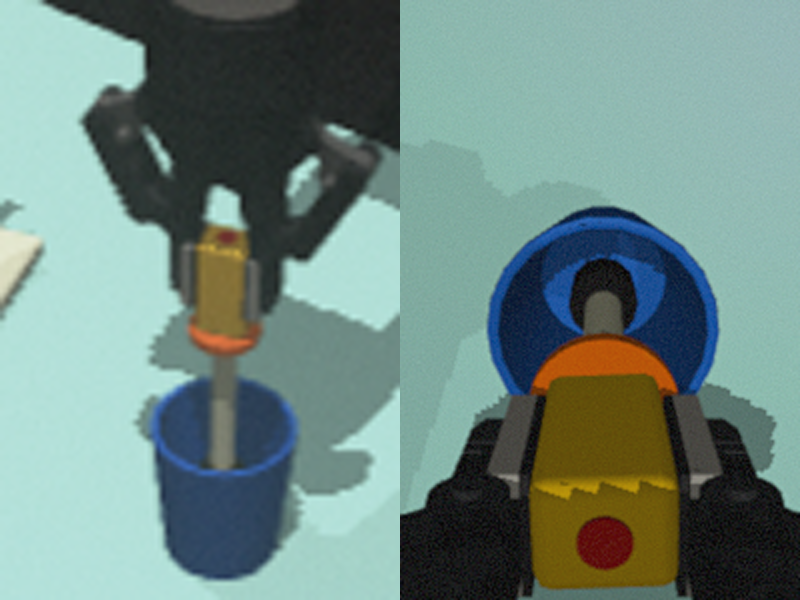

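The cap is well below the rim, near the beaker's middle and clear of the floor, and it has been held over a second. Going back.

Emit:
{"name": "send_rows", "arguments": {"targets": [0,0,-0.01,0,0,0,-1,0,0,-0.03,0,0,0,-1,0,0,-0.05,0,0,0,-1,0,0,-0.07,0,0,0,-1,0,0,-0.083,0,0,0,-1,0,0,-0.088,0,0,0,-1,0,0,-0.088,0,0,0,-1]}}

```text
clock: 9.2
eef_pos: [620.4, 44.1, 245.9]
tcp_rot: [3.141, -0.003, 0.275]
contact_force: [-0.1, -0.7, -0.8]
opening: 0.272
grasp_force: 49.2
```

Emit:
{"name": "send_rows", "arguments": {"targets": [-0.01,0.005,0,0,0,0,-1,-0.03,0.014,0,0,0,0,-1,-0.055,0.025,0,0,0,0,-1,-0.082,0.037,0,0,0,0,-1,-0.11,0.05,0,0,0,0,-1,-0.138,0.064,0,0,0,0,-1,-0.165,0.081,0,0,0,0,-1,-0.187,0.101,0,0,0,0,-1,-0.203,0.126,0,0,0,0,-1,-0.213,0.154,0,0,0,0,-1,-0.221,0.182,0,0,0,0,-1,-0.228,0.207,0,0,0,0,-1]}}

```text
clock: 10.2
eef_pos: [454.3, -218.6, 242.9]
tcp_rot: [-3.141, 0.002, 0.274]
contact_force: [-0.2, 0.2, -0.4]
opening: 0.282
grasp_force: 49.2
```

Emit:
{"name": "send_rows", "arguments": {"targets": [-0.0035,0.015,0,0,0,0,-1,-0.005,0.023,0,0,0,0,-1,-0.0056,0.0251,0,0,0,0,-1,-0.0056,0.0251,0.01,0,0,0,-1,-0.0056,0.0251,0.03,0,0,0,-1,-0.0056,0.0251,0.05,0,0,0,-1,-0.0056,0.0251,0.065,0,0,0,-1,-0.0056,0.0251,0.07,0,0,0,-1,-0.0056,0.0251,0.07,0,0,0,-1,-0.0056,0.0251,0.07,0,0,0,-1]}}

```text
clock: 11.03
eef_pos: [457.7, -242.1, 174.0]
tcp_rot: [-3.141, 0.0, 0.276]
contact_force: [0.1, 0.5, -0.9]
opening: 0.276
grasp_force: 49.2
```

Run:
```python
from rig import r,cams
import cv2,numpy as np
s=r.sense();print(s["eef_pos"],s["contact_force"],s["opening"])
cv2.imwrite("pics/i1.png",cams.grab_frame("wrist")["color"])
```

```text
[ 457.70000667 -242.08014677  173.97317616] [ 0.10362945  0.51689085 -0.86795247] 0.2756463300393729
```

View pics/i1.png

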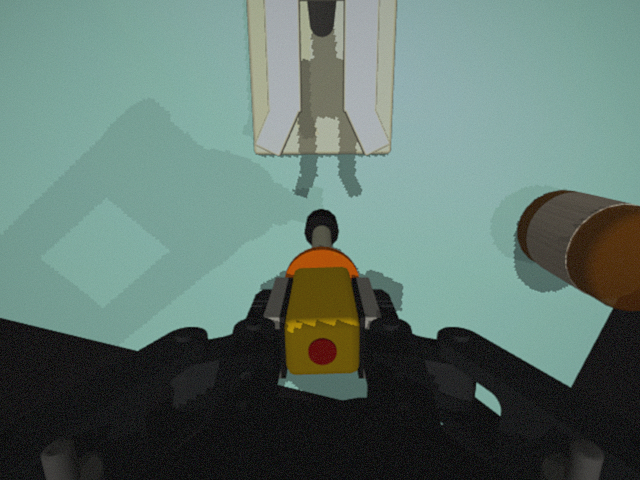

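The slot (columns 301–344, centre 322.5) is in line with the pen (322), so it can slide straight in.

Emit:
{"name": "send_rows", "arguments": {"targets": [0.008,0,0,0,0,0,-1,0.02,0,0,0,0,0,-1,0.034,0,0,0,0,0,-1,0.048,0,0,0,0,0,-1,0.062,0,0,0,0,0,-1,0.076,0,0,0,0,0,-1,0.089,0,0,0,0,0,-1,0.099,0,0,0,0,0,-1,0.106,0,0,0,0,0,-1,0.11,0,0,0,0,0,-1,0.1115,0,0,0,0,0,-1,0.1115,0,0,0,0,0,-1]}}

```text
clock: 12.08
eef_pos: [564.9, -212.5, 173.9]
tcp_rot: [-3.141, 0.0, 0.275]
contact_force: [-0.4, -0.2, -1.2]
opening: 0.275
grasp_force: 49.3
```

Emit:
{"name": "send_rows", "arguments": {"targets": [0,0,0.002,0,0,0,-1,0,0,0.004,0,0,0,-1,0,0,0.005,0,0,0,-1,0,0,0.006,0,0,0,-1,0,0,0.007,0,0,0,-1,0,0,0.007,0,0,0,-1,0,0,0.007,0,0,0,-1]}}

```text
clock: 12.67
eef_pos: [565.0, -212.6, 167.0]
tcp_rot: [-3.142, 0.0, 0.275]
contact_force: [0.3, 0.0, -0.5]
opening: 0.276
grasp_force: 49.4
```

Run:
```python
from rig import r,cams
import cv2,numpy as np
s=r.sense();print(s["eef_pos"],s["contact_force"],s["opening"])
def crop(i,x,y,w,h,s):return cv2.resize(i[y:y+h,x:x+w],None,fx=s,fy=s,interpolation=cv2.INTER_CUBIC)
a=crop(cams.grab_frame("scene")["color"],220,125,80,120,5)
w=crop(cams.grab_frame("wrist")["color"],240,110,160,240,2.5)
cv2.imwrite("pics/j1.png",np.hstack([a,w]))
```

```text
[ 564.96681259 -212.55541235  166.9656223 ] [ 0.25762331  0.04701653 -0.52965575] 0.2755456784260685
```

View pics/j1.png

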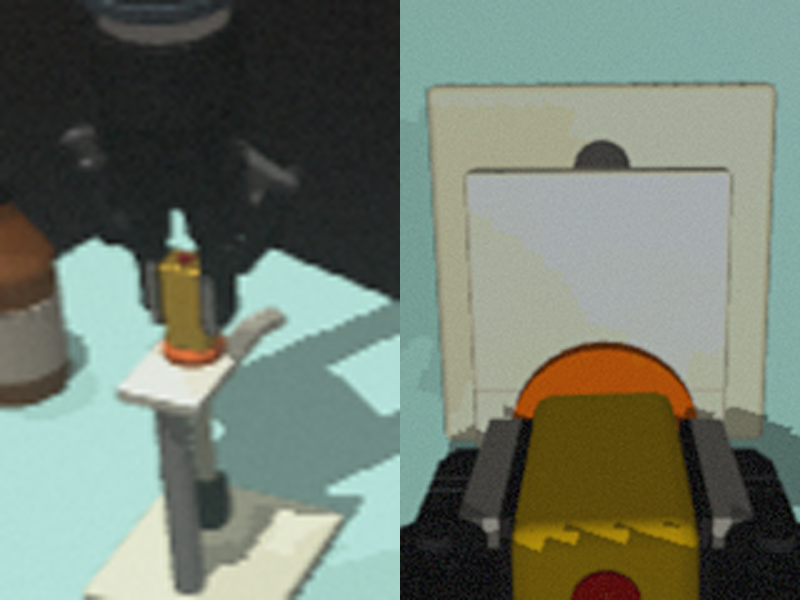

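The pen is in the slot's inner end with the collar about at the fork; the slot-end seam shows at crop (475,388), i.e. (270,265). I'll compare it with the pen's place.

Run:
```python
from rig import r,cams
from h import *
W=cams.grab_frame("wrist");u=np.array([np.cos(.275),np.sin(.275)])
e=r.sense()["eef_pos"][:2]
for n,p,z in(("seam",(269.8,265),150),("seamR",(369,265),150),("collar front",(321.6,247),155),("back",(321,178),150)):
    q=at_z(W,*p,z);print(n,q.round(1),"ahead of TCP",((q[:2]-e)@u).round(1))
```

```text
seam [ 567.3 -187.4  150. ] ahead of TCP 9.0
seamR [ 579.5 -230.7  150. ] ahead of TCP 9.0
collar front [ 583.4 -207.3  155. ] ahead of TCP 19.0
back [ 611.3 -199.2  150. ] ahead of TCP 48.2
```

Emit:
{"name": "send_rows", "arguments": {"targets": [0,0,0.0005,0,0,0,-1,0,0,0.001,0,0,0,-1,0,0,0.0015,0,0,0,-1,0,0,0.0015,0,0,0,-1]}}

```text
clock: 13.15
eef_pos: [565.2, -212.5, 166.7]
tcp_rot: [3.141, -0.001, 0.275]
contact_force: [-3.7, 2.2, 9.9]
opening: 0.276
grasp_force: 50.2
```

The slot end measures 9 mm ahead of the TCP, as the text says, and the collar touches (10 N). Easing off, then releasing.

Emit:
{"name": "send_rows", "arguments": {"targets": [0,0,-0.0007,0,0,0,-1,0,0,-0.0007,0,0,0,-1,0,0,-0.0007,0,0,0,-0.3,0,0,-0.0007,0,0,0,0,0,0,-0.0007,0,0,0,0.5,0,0,-0.0007,0,0,0,1,0,0,-0.0007,0,0,0,1,0,0,-0.0007,0,0,0,1,0,0,-0.0007,0,0,0,1,0,0,-0.0007,0,0,0,1]}}

```text
clock: 13.98
eef_pos: [565.0, -212.5, 166.1]
tcp_rot: [-3.142, 0.0, 0.275]
contact_force: [0.2, -0.6, -0.1]
opening: 1.002
grasp_force: 0.0
```

Emit:
{"name": "send_rows", "arguments": {"targets": [0,0,-0.008,0,0,0,1,0,0,-0.025,0,0,0,1,0,0,-0.05,0,0,0,1,0,0,-0.08,0,0,0,1,0,0,-0.11,0,0,0,1,0,0,-0.135,0,0,0,1,0,0,-0.15,0,0,0,1,0,0,-0.154,0,0,0,1,0,0,-0.154,0,0,0,1,0,0,-0.154,0,0,0,1]}}

```text
clock: 14.82
eef_pos: [564.6, -212.4, 319.5]
tcp_rot: [-3.141, 0.001, 0.275]
contact_force: [0.1, 0.1, -0.1]
opening: 0.997
grasp_force: 0.0
```

Run:
```python
from rig import r,cams
from h import *
s=r.sense();print(s["eef_pos"],s["contact_force"],s["opening"])
def crop(i,x,y,w,h,s):return cv2.resize(i[y:y+h,x:x+w],None,fx=s,fy=s,interpolation=cv2.INTER_CUBIC)
S=cams.grab_frame("scene");W=cams.grab_frame("wrist");T=cams.grab_frame("top")
cv2.imwrite("pics/k1.png",np.hstack([crop(S["color"],220,150,80,120,5),crop(W["color"],260,120,120,180,3.3334)]))
for f,n in((S,"scene1"),(T,"top1")):
    h=cv2.cvtColor(f["color"],cv2.COLOR_BGR2HSV);g=cv2.cvtColor(cv2.imread(f"pics/{n}.png"),cv2.COLOR_BGR2HSV)
    for i in(g,h):
        k=cv2.inRange(i,(105,120,30),(130,255,255));n_,l,st,ce=cv2.connectedComponentsWithStats(k);j=1+np.argmax(st[1:,4]);print(st[j],ce[j].round(1))
```

```text
[ 564.61592271 -212.35118882  319.45162821] [ 0.07735289  0.08244952 -0.14998249] 0.9973375909056199
[310 255  29  41 776] [323.8 272.7]
[310 255  29  41 809] [323.8 272.9]
[284 232  24  25 472] [295.4 243.7]
[284 232  24  25 473] [295.4 243.7]
```

View pics/k1.png

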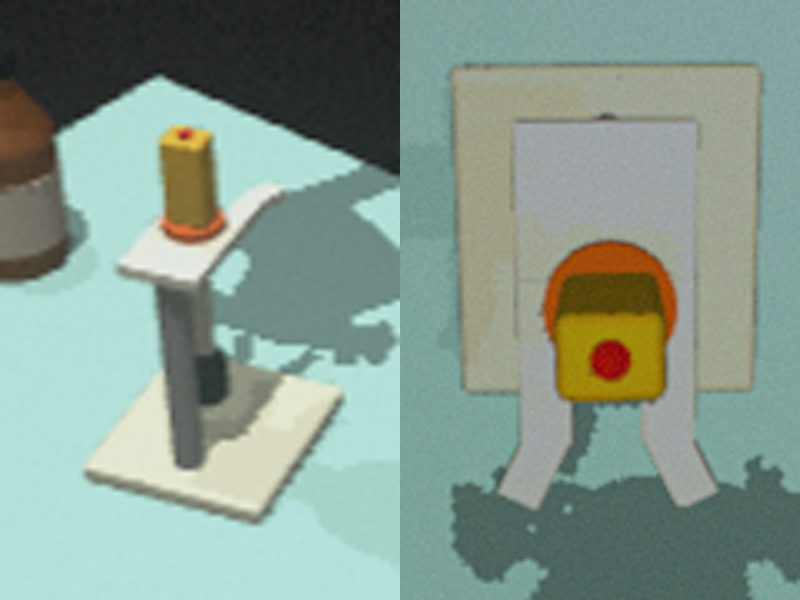

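The pen hangs upright at the slot's inner end with its collar on the fork, and the beaker is where it was.

```bash
python3 -c "
from rig import r
print(r.sign_off())"
```

```text
the job is handed in; nothing more can be done
None
```

The pen was dipped in the blue beaker with its cap well below the rim for just over a second, then hung back at the end of the slot and released; the job was handed in at about 15 s, and the blue beaker did not move.

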